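# Free the sagging gate bolt of the burn-in guard and hold the gate ajar

## Task

The orange board case lies in the way of the guard's yellow gate: set it down gently and squarely on top of the pile of two lime-green cases, without shifting the pile. Then take the red knob of the gate's sagging bolt, lift it so that the bolt's nose clears the bent lip of the keeper while you draw it back, without forcing it against the keeper, and pull the gate about 25 degrees open. Finish still gripping the knob, bolt drawn and gate held ajar against its closing spring; leave the bottle, tape roll and jar alone.

Things in the scene. Friction and masses are not known exactly. Their poses are not given: they have to be found in the camera images.
- cage: Fixed guard on the bench: open-topped pen of aluminium posts, bars and clear side panels, 220 long (x) by 302 wide (y) by 140 high, with a green circuit board inside. Origin: centre of its underside on the bench. Its -x side (towards the robot) is closed by the yellow gate, whose mid-plane is at x = -100; the gate hinges at y = +128 (left as the robot sees it) and latches at the post at y = -136.
- gate_hinge (a point): Point on the gate's upright hinge axis, at the height of the gate's top (140 above the bench).
- gate (a joint): Opening angle of the yellow gate in rad: 0 shut, grows as the free edge swings out towards the robot (clockwise seen from above), up to 1.2. The barred gate is 246 long from hinge to free edge, 16 thick, from 8 to 140 above the bench. A spring shuts it: 0.3 N m when shut plus 1.0 N m per rad. The bolt's nose in the keeper keeps it shut (15 mrad of play).
- bolt (a joint): How far the bolt is drawn back along the gate towards the hinge, in m: starts at 0 to 0.004 (shot), stop at 0.05; stiff by about 1.2 N, no spring, stays where it is left. The nose is out of the keeper, and the gate free, from 0.030 on; raised, the nose passes over the lip between 0.004 and 0.030.
- bolt_knob: Bolt with red knob. Origin: on the brass rod's axis (rod 10 thick) under the knob, 158 above the bench, 183 from the hinge axis when fully shot. Knob: upright cylinder 18 across, ends 55 above the origin, clear on all sides from 14 up. Axes: z up, +y along the gate to the hinge (draw this way), -x out towards the robot; they turn with the gate. Lifts straight up 16 at most; sags back (0.12 kg).
- bolt_nose (a point): Mid-length of the bolt's brass nose, on the rod's axis, 85 from the knob's axis. The nose is 12 wide (x), 16 long (y), and reaches 13 below the rod's axis; unless the bolt is raised by at least 7 (best 10 to 13) it catches behind the keeper's bent lip when drawn.
- keeper: Fixed dark steel keeper on the latch post of the guard, a channel 28 wide (x), 40 long (y), 36 high, open above; origin: centre of its foot, 140 above the bench. At its end nearest the gate a bent-up lip, 6 thick, with a red edge, stands 12 above the foot; the rod lies 18 above the foot, over the lip.
- case_loose: Orange-lidded flat rigid board case, 50 (x) by 100 (y) by 18 (z), 0.12 kg, lying in front of the gate. Origin: centre of its underside.
- case_mid: Upper of the two piled lime-lidded cases, same size; origin: centre of its underside, 18 above the bench. The orange case goes on top of it (its underside then 36 above the bench), edges flush, long sides parallel, either way round.
- case_base: Lower lime-lidded case of the pile, same size, loose on the bench; origin: centre of its underside.
- bottle: Bystander: white bottle with a blue cap, 44 across, 100 tall; origin: centre of its foot.
- tape_roll: Bystander: amber tape roll lying flat, 68 across, 24 high; origin: centre of its underside.
- flux_jar: Bystander: amber jar with a black cap, 48 across, 45 tall; origin: centre of its foot.

How it is judged:
By the outcome, as a careful person would: the job done as asked, in the order asked, and still so for the second after the job is handed in, while the arm keeps its last pose, push and grip.
It also fails if it takes over 51 s, if anything falls off the work surface, if the arm or the gripper's body presses on something with over 40 N, if the wrist force passes 120 N, or if a joint passes its speed limit or range.

## Robot

A 7-joint arm with a two-finger parallel gripper is mounted at the origin on the work surface. World frame = base frame: x ahead of the robot, y to its left, z up, the work surface at z = 0. Lengths are in mm, angles in rad, forces in N, time in s.
With the tool pointing down it reaches from about 400 to 925 mm from the base axis. Payload 5.6 kg.
Tool frame: the origin (TCP) lies between the finger pads; the fingertips stand 25 mm ahead of it and the grasp point (between the pads) lies 6 mm ahead of it; x points along the fingers, y is the direction in which the jaws open and shut, and the axes are right-handed (so a half turn about x gives the same grasp; the last joint's range is limited). The gripper opens to 85 mm and grips with 20 to 120 N. Pads are 22 mm wide; open, the fingers measure 114 mm over their backs; the gripper's body (76 mm by 85 mm) begins 54 mm behind the grasp point. The pads swing forward as they close: fully open they stand 13 mm farther back than shut.
Start: joints at [-1.223, 0.468, -0.012, 1.603, 0.006, 1.071, -0.056], TCP at [247.642, 600.983, 256.29] pointing down, gripper open.
Joint ranges: [-2.53, 2.53], [-0.31, 2.02], [-1.57, 1.55], [0.28, 2.44], [-1.29, 4.43], [0.15, 1.84], [-2.92, 2.92]. Speed limits (rad/s): [2.57, 2.57, 3.14, 3.14, 3.14, 3.14, 3.14].

## Interface

Orientations are given as a unit quaternion [w, x, y, z].
In Python, from plant import bot, imaging gives the robot as it stands.
- The arm moves only by the shell command python3 -m pendant 'ROWS' [OPENING] [FORCE]. ROWS is JSON, a list of rows, each a list of 6 numbers: the shift along the tool's x, y, z in cm, then the turn, a rotation vector about the tool's x, y, z in rad. A call has 1 to 20 rows; each row shifts and turns the pose as measured when the row begins, along the tool's axes as they then stand; what a row does not reach is not made up. A row lasts 1/8 s, in which the tool goes at most 62.5 mm and 10.7 degrees, less where a joint would pass 70% of its speed; a pose out of reach is approached as far as the arm can. A call with a gripper value outside its range is refused whole. OPENING is the finger opening in cm, from 0 to 8.54, set as the call begins (- or left out, the last holds). The fingers move at their own pace and stop on an object; FORCE is the grip in N (left out, the last holds). Time passes only in rows, so rows that do not move let the fingers close. It gives the time, the measured TCP pose, the force and the opening at its end, in the units of the state.
- bot.read_state(): the state, without advancing time (a new reading comes with each control period).
- imaging.grab_frame(name): name is "side" or "top" or "wrist"; returns a dict with "color" (400x640x3 uint8, blue, green, red), "camera_matrix" (3x3 intrinsics, pixels), "R" (3x3) and "t" (3): a world point X has camera coordinates R X + t. Camera axes: x right, y down, z forward; pixel columns grow to the right and rows downward; lengths in mm; the calibration is good to about 2 mm. A picture is of the moment at which its call begins. There is no depth.
- bot.hand_in(): hands the job in, once; it reports no verdict.
The state is a dict: "t": time; "joint_pos": joint angles; "joint_velocities": joint speeds; "joint_efforts": joint torques, N m; "position": TCP position; "orientation": TCP orientation; "ft_force": force on the tool from outside, world axes, zero at the start; "wrist_torque": the same for the moment, N m; "grip_width": finger opening in mm.
Only numpy, scipy, OpenCV 4.12 (cv2) and the standard library are available. Lean on these libraries where they do the work, as an engineer would, in place of code of your own. Each camera call takes 0.05 s, during which the arm holds its last target.

## Working session

There is one attempt and no reset: what is moved stays moved. The work goes in short steps, Python scripts to look and compute and a shell command to move; the robot and the scene stay as the last step left them, time stands still between calls to the robot, and variables do not carry over. Pictures are saved under pics/ and viewed, and the job is handed in when it is done.

```bash
ls; mkdir -p pics; python3 - <<'E'
from plant import bot, imaging
import cv2
s=bot.read_state(); print({k:s[k] for k in s})
for n in ["side","top","wrist"]:
    f=imaging.grab_frame(n); cv2.imwrite(f"pics/{n}0.png",f["color"]); print(n,f["camera_matrix"],f["R"],f["t"])
    import pickle; pickle.dump(f,open(f"pics/{n}0.pkl","wb"))
E
```

```text
pics
{'t': 0.0, 'joint_pos': array([-1.22301121,  0.4683695 , -0.01161418,  1.60363865,  0.00599893,
        1.07140489, -0.05632281]), 'joint_velocities': array([ 0.00034721, -0.00093688, -0.00059137, -0.00047408, -0.00049296,
       -0.00101954,  0.00179908]), 'joint_efforts': array([ 5.98377519e-04, -5.32404184e+01,  2.17680470e-02, -2.51300794e+01,
        1.14652544e-02,  7.71100342e-03, -8.95006735e-06]), 'position': array([247.44981981, 600.49130713, 255.33706083]), 'orientation': array([ 0.6935649 ,  0.13668649,  0.69372721, -0.13793875]), 'ft_force': array([0.53540252, 0.35974965, 0.36271554]), 'wrist_torque': array([-0.00586   ,  0.00110108,  0.00615875]), 'grip_width': 85.51047413130966}
side [[516.65897554   0.         311.64829082]
 [  0.         516.65897554 196.13718101]
 [  0.           0.           1.        ]] [[ 0.90458421 -0.4257824  -0.02089859]
 [-0.27847423 -0.55308459 -0.78520668]
 [ 0.3227685   0.71610529 -0.61888102]] [-460.07054145  266.64321366 1222.84598974]
top [[401.13715892   0.         324.41900359]
 [  0.         401.13715892 199.19512901]
 [  0.           0.           1.        ]] [[ 1.94813286e-02 -9.99801775e-01  4.10955248e-03]
 [-9.76419115e-01 -1.99092922e-02 -2.14963558e-01]
 [ 2.15002765e-01  1.75130098e-04 -9.76613424e-01]] [  28.13180983  556.1946632  1103.53855492]
wrist [[311.12574136   0.         322.09266412]
 [  0.         311.12574136 204.17266566]
 [  0.           0.           1.        ]] [[ 0.38180033  0.92424236 -0.00213857]
 [ 0.87659969 -0.3613841   0.31776487]
 [ 0.29291891 -0.12319741 -0.94816713]] [-648.37661878  -40.93079255  379.91350027]
```

View pics/side0.png

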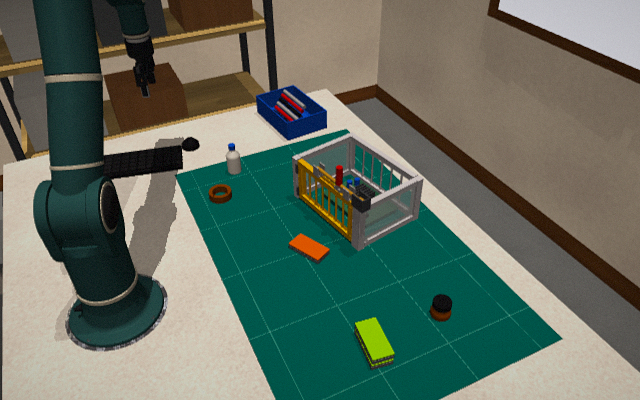

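View pics/top0.png

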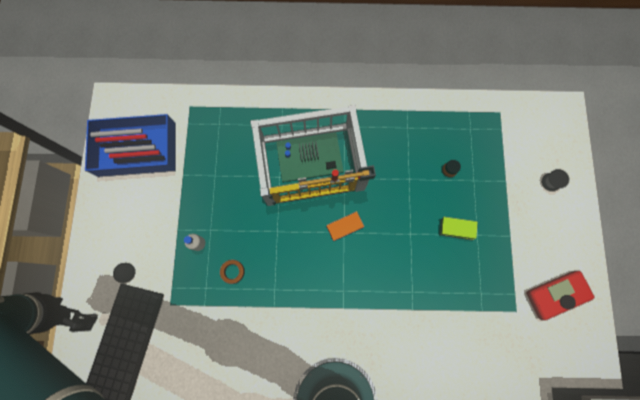

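View pics/wrist0.png

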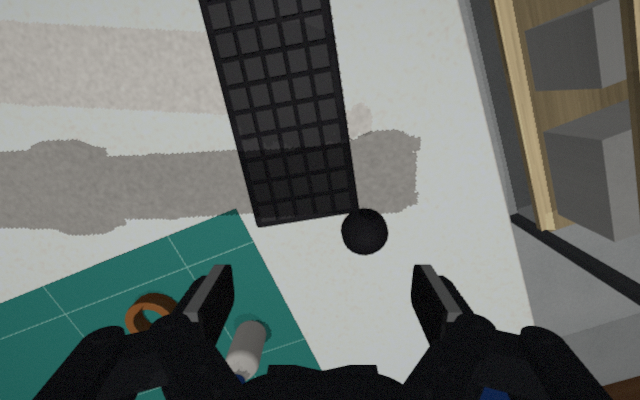

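The top view shows the orange case at about (346,226), the lime pile at (459,228), the knob at (334,175) and the gate's yellow bar from (272,187) to (368,175). The side view shows the same layout: orange at (309,247), lime at (374,342), knob at (339,175).

```bash
cat > h.py <<'E'
import numpy as np, cv2, pickle
from scipy.spatial.transform import Rotation as Ro
def ray(f,uv):
    uv=np.atleast_2d(uv).astype(float); K=f["camera_matrix"];R=f["R"];t=f["t"]
    d=np.c_[(uv-[K[0,2],K[1,2]])/[K[0,0],K[1,1]],np.ones(len(uv))]@R
    return -R.T@t,d
def onz(f,uv,z):
    c,d=ray(f,uv); return c+d*((z-c[2])/d[:,2])[:,None]
def proj(f,X):
    p=(np.atleast_2d(X)@f["R"].T+f["t"])@f["camera_matrix"].T; return p[:,:2]/p[:,2:]
def tri(fs,uvs):
    A=np.zeros((3,3));b=np.zeros(3);L=[]
    for f,uv in zip(fs,uvs):
        c,d=ray(f,uv); d=d[0]/np.linalg.norm(d[0]); P=np.eye(3)-np.outer(d,d); A+=P;b+=P@c; L.append((c,P))
    X=np.linalg.solve(A,b); return X,[np.linalg.norm(P@(X-c)) for c,P in L]
def mask(f,lo,hi,roi=None):
    m=cv2.inRange(cv2.cvtColor(f["color"],cv2.COLOR_BGR2HSV),np.array(lo),np.array(hi))
    if roi is not None:
        k=np.zeros_like(m);a,b,c,d=roi;k[b:d,a:c]=255;m&=k
    return m
def big(m):
    c,_=cv2.findContours(m,cv2.RETR_EXTERNAL,cv2.CHAIN_APPROX_NONE)
    return max(c,key=cv2.contourArea)
def rect(f,cnt,z):
    X=onz(f,cnt.reshape(-1,2),z)[:,:2].astype(np.float32)
    (c,s,a)=cv2.minAreaRect(X); bx=cv2.boxPoints((c,s,a))
    e=bx[1]-bx[0];e2=bx[2]-bx[1]
    L=e if np.linalg.norm(e)>np.linalg.norm(e2) else e2
    return np.array(c),sorted(s),np.arctan2(L[1],L[0])%np.pi
def live(*names):
    from plant import imaging
    return [imaging.grab_frame(n) for n in names]
E
python3 - <<'E'
from h import *
F={n:pickle.load(open(f"pics/{n}0.pkl","rb")) for n in("side","top","wrist")}
S,T=F["side"],F["top"]
print(cv2.cvtColor(T["color"],cv2.COLOR_BGR2HSV)[[226,228,175,184],[346,459,334,300]])
print(cv2.cvtColor(S["color"],cv2.COLOR_BGR2HSV)[[247,335,175,200,258],[309,370,339,310,309]])
for n,f in (("side",S),("top",T)):
    for nm,lo,hi,z,roi in(("orange",(5,150,180),(15,255,255),18,(280,200,380,270)),("lime",(30,120,160),(42,255,255),36,None)):
        m=mask(f,lo,hi,roi); c=big(m); cen,s,a=rect(f,c,z)
        print(n,nm,cv2.contourArea(c),cv2.boundingRect(c),cen.round(1),np.round(s,1),round(float(a),3))
    m=mask(f,(0,180,120),(4,255,255),(300,130,380,220)); m2=mask(f,(174,180,120),(180,255,255),(300,130,380,220))
    c=big(m|m2); print("red",cv2.boundingRect(c),cv2.minAreaRect(c))
a=cv2.resize(S["color"][120:260,270:440],None,fx=4,fy=4,interpolation=cv2.INTER_CUBIC); cv2.imwrite("pics/z1.png",a)
a=cv2.resize(T["color"][90:220,240:390],None,fx=4.5,fy=4.5,interpolation=cv2.INTER_CUBIC); cv2.imwrite("pics/z2.png",a)
E
```

```text
[[ 14 196 196]
 [ 38 189 202]
 [  2 188 159]
 [ 20 143 159]]
[[ 12 255 217]
 [ 38 255 198]
 [  1 255  97]
 [ 22 255 210]
 [ 45  12  44]]
side orange 448.0 (289, 234, 40, 26) [488. -25.] [48.5 98.3] 2.016
side lime 840.5 (355, 318, 39, 42) [ 487.1 -358.9] [49.1 99.2] 1.446
red (336, 165, 7, 5) ((338.8499755859375, 166.95001220703125), (6.008327484130859, 3.7947328090667725), 18.434947967529297)
top orange 446.5 (328, 213, 35, 26) [486.2 -22.5] [45.5 94.8] 2.02
top lime 493.0 (443, 218, 34, 20) [ 484.6 -357. ] [47.6 97.3] 1.447
red (333, 170, 5, 6) ((335.0, 172.5), (4.0, 5.0), 0.0)
```

```bash
ls pics
```

```text
side0.pkl
side0.png
top0.pkl
top0.png
wrist0.pkl
wrist0.png
z1.png
z2.png
```

View zooms.

View pics/z1.png

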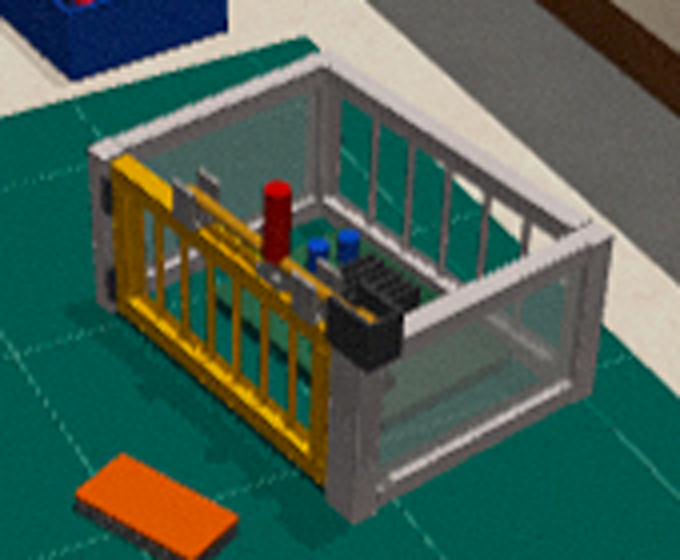

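View pics/z2.png

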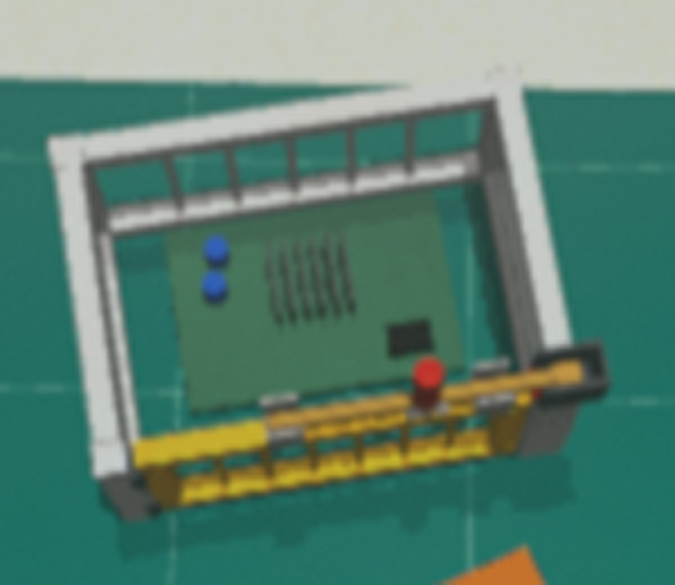

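```bash
cat >> h.py <<'E'
def st():
    from plant import bot
    s=bot.read_state(); q=s["orientation"]; R=Ro.from_quat([q[1],q[2],q[3],q[0]]).as_matrix(); return s,np.array(s["position"]),R
def down(yaw):
    "tool x down, jaw axis y at heading yaw (world)"
    x=np.array([0,0,-1.]);y=np.array([np.cos(yaw),np.sin(yaw),0]);return np.c_[x,y,np.cross(x,y)]
def goto(P,yaw):
    s,p,R=st(); hd=np.arctan2(R[1,1],R[0,1])
    yaw=hd+(yaw-hd+np.pi/2)%np.pi-np.pi/2
    G=down(yaw); rv=Ro.from_matrix(R.T@G).as_rotvec()
    print("t",round(s["t"],2),"p",p.round(1),"head",round(hd,3),"->",round(yaw,3),"tilt",np.round(np.arccos(min(1,-R[2,0])),3),"q1,q7",np.round([s["joint_pos"][0],s["joint_pos"][6]],2),"F",s["ft_force"].round(1),"w",round(s["grip_width"],1))
    print("  world d",(P-p).round(1),"tool shift cm now",(R.T@(P-p)/10).round(2),"after turn",(G.T@(P-p)/10).round(2),"turn",rv.round(3))
E
python3 - <<'E'
from h import *
F={n:pickle.load(open(f"pics/{n}0.pkl","rb")) for n in("side","top","wrist")}
S,T=F["side"],F["top"]
kt=[(339.5,166.7),(335.1,172.7)]
print("knob top",tri([S,T],kt))
z2=lambda x,y:(x/4.5+240-.5,y/4.5+90-.5)
for n,p in dict(bl=(52,142),br=(510,72),fl=(97,478)).items(): print(n,onz(T,z2(*p),140)[0].round(1))
# gate axis via rod: line of keeper etc
print("rod",onz(T,[z2(268,422),z2(575,370)],158).round(1))
print("keeper front corner",onz(T,z2(607,395),176).round(1))
goto(np.array([487,-24,200]),2.018-np.pi/2)
print(st()[2].round(3))
E
```

```text
knob top (array([594.02877436,  12.64627173, 212.78880017]), [np.float64(2.3183949201820755), np.float64(2.3183949201819902)])
bl [759.2 250.2 140. ]
br [812.6 -36.3 140. ]
fl [544.1 210.6 140. ]
rod [[576.3 107.9 158. ]
 [612.2 -74.8 158. ]]
keeper front corner [[592.  -91.5 176. ]]
t 0.15 p [247.5 600.6 255.6] head 1.18 -> 0.447 tilt 0.001 q1,q7 [-1.22 -0.06] F [-0.4 -0.1  0.5] w 85.3
  world d [ 239.5 -624.6  -55.6] tool shift cm now [  5.63 -48.62  45.94] after turn [ 5.56 -5.41 66.68] turn [0.733 0.001 0.001]
[[-0.     0.381  0.925]
 [-0.001  0.925 -0.381]
 [-1.    -0.001  0.   ]]
```

```bash
python3 -m pendant '[[0,0,3,0.183,0,0],[0,0,3,0.183,0,0],[0,0,3,0.183,0,0],[0,0,3,0.183,0,0]]'; python3 - <<'E'
from h import *
goto(np.array([487,-24,200]),2.018-np.pi/2)
E
```

```text
t: 0.65
position: [338.7, 527.2, 253.5]
orientation: [0.595, 0.379, 0.596, -0.382]
ft_force: [-0.3, -0.2, -1.3]
grip_width: 85.4
t 0.65 p [338.7 527.2 253.5] head 0.433 -> 0.447 tilt 0.004 q1,q7 [-1.18 -0.55] F [-0.3 -0.2 -1.3] w 85.4
  world d [ 148.3 -551.2  -53.5] tool shift cm now [ 5.46 -9.64 56.25] after turn [  5.35 -10.46  56.11] turn [-0.014  0.001  0.004]
```

```bash
python3 -m pendant '[[0,-0.9,5,0,0,0],[0,-0.9,5.1,0,0,0],[0,-0.9,5.1,0,0,0],[0,-0.9,5.1,0,0,0],[0,-0.9,5.1,0,0,0],[0,-0.9,5.1,0,0,0],[0,-0.9,5.1,0,0,0],[0,-0.9,5.1,0,0,0],[0,-0.9,5.1,0,0,0],[0,-0.9,5,-0.01,0,0],[0,-0.9,5,0,0,0],[0,0,0,0,0,0]]' ; python3 - <<'E'
from h import *
goto(np.array([487,-24,200]),2.018-np.pi/2)
f,=live("wrist"); cv2.imwrite("pics/w1.png",f["color"]); pickle.dump(f,open("pics/w1.pkl","wb"))
c=big(mask(f,(5,150,120),(15,255,255))); print(cv2.boundingRect(c), rect(f,c,18))
E
```

```text
t: 2.15
position: [485.9, -41.6, 254.1]
orientation: [0.597, 0.378, 0.596, -0.381]
ft_force: [-0.2, 0.0, -0.5]
grip_width: 85.5
t 2.15 p [485.9 -41.6 254.1] head 0.438 -> 0.447 tilt 0.004 q1,q7 [-0.43  0.57] F [-0.2  0.  -0.5] w 85.5
  world d [  1.1  17.6 -54.1] tool shift cm now [ 5.4   0.86 -1.57] after turn [ 5.41  0.86 -1.54] turn [-0.009  0.003  0.003]
(310, 115, 44, 86) (array([487.99246216, -22.97533417]), [48.9654541015625, 97.36263275146484], np.float32(2.010364))
```

View pics/w1.png

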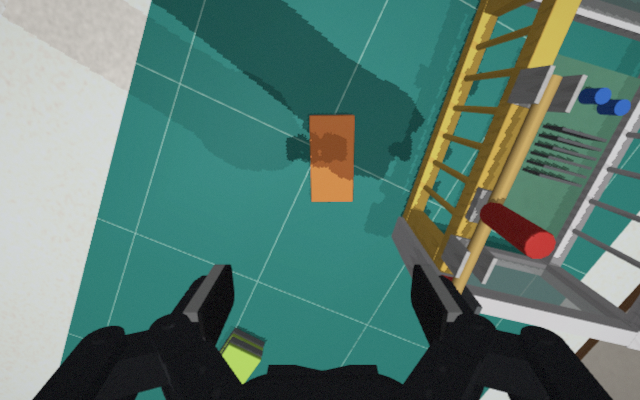

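The wrist view shows the orange case at (332,158) and the knob at (515,230). All three views agree on the case: centre (487.5,-23.5), heading 2.014.

```bash
python3 -m pendant '[[4,0.8,-1.6,0,0,0],[5,0,0,0,0,0],[5,0,0,0,0,0],[3.5,0,0,0,0,0],[1.2,0,0,0,0,0],[0,0,0,0,0,0]]' 7.5 25; python3 - <<'E'
from h import *
print(st()[0]["joint_pos"].round(2))
goto(np.array([487.5,-23.5,26]),2.014-np.pi/2)
E
```

```text
t: 2.95
position: [486.5, -11.5, 62.5]
orientation: [0.599, 0.376, 0.6, -0.374]
ft_force: [-0.5, -0.2, 1.1]
grip_width: 74.8
[-0.34  0.52  0.36  2.14 -0.36  0.53  0.74]
t 2.95 p [486.5 -11.5  62.5] head 0.453 -> 0.443 tilt 0.003 q1,q7 [-0.34  0.74] F [-0.5 -0.2  1.1] w 74.8
  world d [  1.  -12.  -36.5] tool shift cm now [ 3.65 -0.44  1.14] after turn [ 3.65 -0.42  1.13] turn [ 0.01  -0.003 -0.002]
```

```bash
python3 -m pendant '[[0.6,-0.4,1.1,0.01,0,0],[0,0,0,0,0,0]]' ; python3 - <<'E'
from h import *
goto(np.array([487.5,-23.5,26]),2.014-np.pi/2)
E
```

```text
t: 3.2
position: [489.5, -23.5, 58.4]
orientation: [0.598, 0.38, 0.597, -0.376]
ft_force: [0.0, -0.2, -0.4]
grip_width: 75.3
t 3.2 p [489.5 -23.5  58.4] head 0.443 -> 0.443 tilt 0.006 q1,q7 [-0.31  0.76] F [ 0.  -0.2 -0.4] w 75.3
  world d [ -2.   -0.  -32.4] tool shift cm now [ 3.24 -0.2  -0.08] after turn [ 3.24 -0.18 -0.08] turn [-0.    -0.002 -0.006]
```

```bash
python3 -m pendant '[[1.6,-0.2,-0.1,0,0,-0.006],[1.4,0,0,0,0,0],[0,0,0,0,0,0]]' ; python3 - <<'E'
from h import *
goto(np.array([487.5,-23.5,26]),2.014-np.pi/2)
f,=live("wrist"); cv2.imwrite("pics/w2.png",f["color"])
E
```

```text
t: 3.58
position: [488.0, -23.3, 27.4]
orientation: [0.598, 0.379, 0.598, -0.377]
ft_force: [-0.4, -0.9, -0.3]
grip_width: 75.4
t 3.58 p [488.  -23.3  27.4] head 0.443 -> 0.443 tilt 0.002 q1,q7 [-0.28  0.79] F [-0.4 -0.9 -0.3] w 75.4
  world d [-0.5 -0.2 -1.4] tool shift cm now [ 0.14 -0.05 -0.  ] after turn [ 0.14 -0.05 -0.  ] turn [-0.001 -0.001 -0.002]
```

View pics/w2.png

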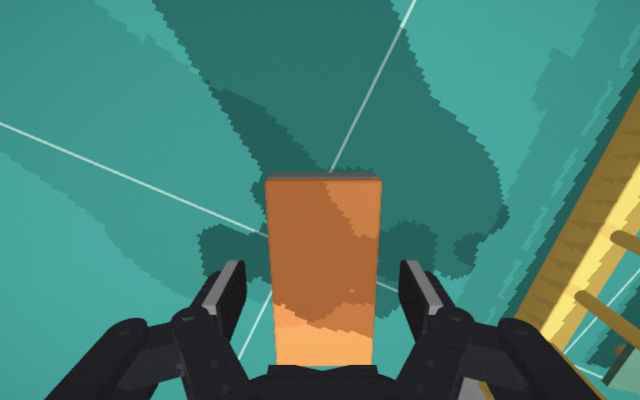

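The case sits centred between the pads (pads at x≈230 and 415, case 270–380 px). I'll close now.

```bash
python3 -m pendant '[[0,0,0,0,0,0],[0,0,0,0,0,0],[0,0,0,0,0,0],[0,0,0,0,0,0]]' 4 35; python3 -m pendant '[[-1,0,0,0,0,0],[-3,0,0,0,0,0],[-4,0,0,0,0,0],[0,0,0,0,0,0]]'; python3 - <<'E'
from h import *
print(st()[0]["joint_pos"].round(2))
goto(np.array([486,-358,120]),1.447-np.pi/2)
f,g=live("wrist","side"); cv2.imwrite("pics/w3.png",f["color"])
c=big(mask(g,(5,150,180),(15,255,255),(220,150,400,300))); print(cv2.boundingRect(c))
E
```

```text
t: 4.12
position: [488.5, -23.3, 28.3]
orientation: [0.598, 0.379, 0.597, -0.377]
ft_force: [0.0, -0.2, -0.8]
grip_width: 49.1
t: 4.62
position: [488.4, -23.6, 111.9]
orientation: [0.598, 0.379, 0.597, -0.377]
ft_force: [-0.6, 0.2, -1.2]
grip_width: 49.1
[-0.37  0.43  0.43  2.12 -0.3   0.64  0.7 ]
t 4.62 p [488.4 -23.6 111.9] head 0.442 -> -0.124 tilt 0.003 q1,q7 [-0.37  0.7 ] F [-0.6  0.2 -1.2] w 49.1
  world d [  -2.4 -334.4    8.1] tool shift cm now [ -0.88 -14.52  30.12] after turn [-0.81  3.9  33.21] turn [ 0.566 -0.002 -0.003]
(305, 222, 24, 14)
```

View pics/w3.png

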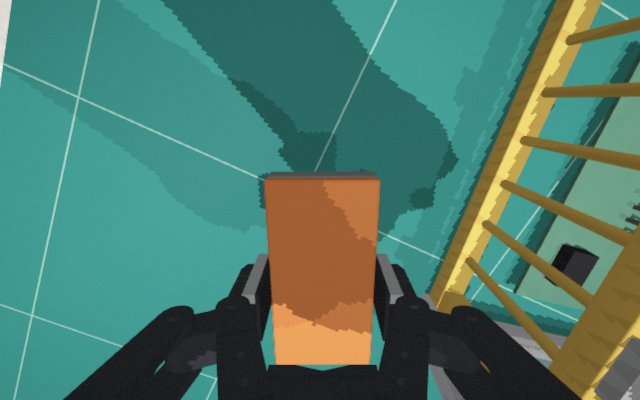

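```bash
python3 -m pendant '[[-0.5,-2,4,0.14,0,0],[0,-1,5,0.14,0,0],[0,0,5,0.14,0,0],[0,0,5,0.14,0,0],[0,0,3,0,0,0],[0,0,0,0,0,0],[0,0,0,0,0,0]]' ; python3 - <<'E'
from h import *
print(st()[0]["joint_pos"].round(2))
goto(np.array([486,-358,120]),1.447-np.pi/2)
f,=live("wrist"); cv2.imwrite("pics/w4.png",f["color"]);pickle.dump(f,open("pics/w4.pkl","wb"))
E
```

```text
t: 5.6
position: [490.8, -251.0, 105.3]
orientation: [-0.461, -0.528, -0.472, 0.535]
ft_force: [0.3, 0.5, -1.1]
grip_width: 49.2
[-0.03  0.57  0.57  1.97 -0.44  0.75  0.67]
t 5.6 p [ 490.8 -251.   105.3] head -0.131 -> -0.124 tilt 0.018 q1,q7 [-0.03  0.67] F [ 0.3  0.5 -1.1] w 49.2
  world d [  -4.8 -107.    14.7] tool shift cm now [-1.51  0.9  10.67] after turn [-1.47  0.85 10.68] turn [-0.008 -0.003  0.018]
```

View pics/w4.png

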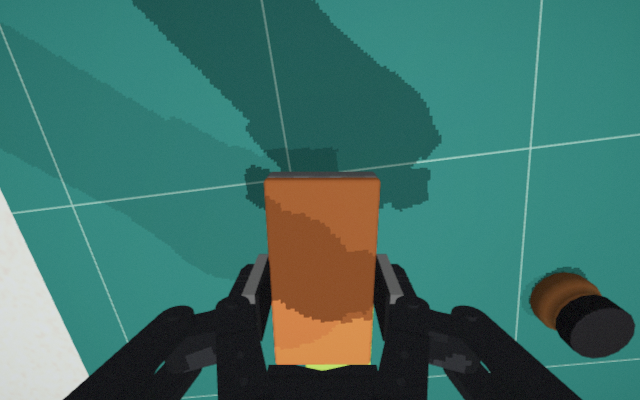

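```bash
python3 -m pendant '[[-0.5,0.4,5,-0.008,0,0.018],[0,0.4,5,0,0,0],[0,0,0.6,0,0,0],[0,0,0,0,0,0],[0,0,0,0,0,0]]' ; python3 - <<'E'
from h import *
print(st()[0]["joint_pos"].round(2))
goto(np.array([487,-357.5,80]),1.445-np.pi/2)
E
```

```text
t: 6.28
position: [488.7, -349.6, 107.8]
orientation: [0.469, 0.528, 0.475, -0.525]
ft_force: [0.3, 0.7, -1.6]
grip_width: 49.0
[ 0.16  0.63  0.55  1.85 -0.46  0.8   0.85]
t 6.28 p [ 488.7 -349.6  107.8] head -0.109 -> -0.126 tilt 0.009 q1,q7 [0.16 0.85] F [ 0.3  0.7 -1.6] w 49.0
  world d [ -1.7  -7.9 -27.8] tool shift cm now [ 2.77 -0.08  0.83] after turn [ 2.78 -0.07  0.8 ] turn [ 0.017 -0.009  0.002]
```

```bash
python3 -m pendant '[[1.4,-0.1,0.8,0.017,-0.009,0],[1.0,0,0,0,0,0],[0,0,0,0,0,0]]' ; python3 - <<'E'
from h import *
goto(np.array([487,-357.5,66]),1.445-np.pi/2)
f,g,h=live("wrist","side","top")
a=cv2.resize(g["color"][290:380,330:420],None,fx=6,fy=6,interpolation=cv2.INTER_CUBIC)
b=cv2.resize(f["color"][130:400,220:430],None,fx=2,fy=2); cv2.imwrite("pics/w5.png",np.hstack([a,b[:540][:, :]])[:, :800])
for n,k in(("side",g),("top",h)):
    c=big(mask(k,(5,120,100),(17,255,255),(330,190,480,380))); z=st()[1][2]-28.3+18
    print(n,rect(k,c,z),cv2.contourArea(c))
E
```

```text
t: 6.65
position: [487.5, -354.2, 81.3]
orientation: [-0.467, -0.529, -0.47, 0.53]
ft_force: [-0.6, -0.0, -0.6]
grip_width: 49.3
t 6.65 p [ 487.5 -354.2   81.3] head -0.123 -> -0.126 tilt 0.004 q1,q7 [0.18 0.86] F [-0.6 -0.  -0.6] w 49.3
  world d [ -0.5  -3.3 -15.3] tool shift cm now [ 1.53 -0.    0.33] after turn [ 1.53 -0.01  0.33] turn [ 0.003 -0.002  0.004]
side (array([ 486.06472778, -365.28317261]), [50.334442138671875, 86.15641021728516], np.float32(1.4495423)) 635.0
top (array([ 494.89709473, -325.60427856]), [37.184059143066406, 39.948631286621094], np.float32(1.4278721)) 94.5
```

View pics/w5.png

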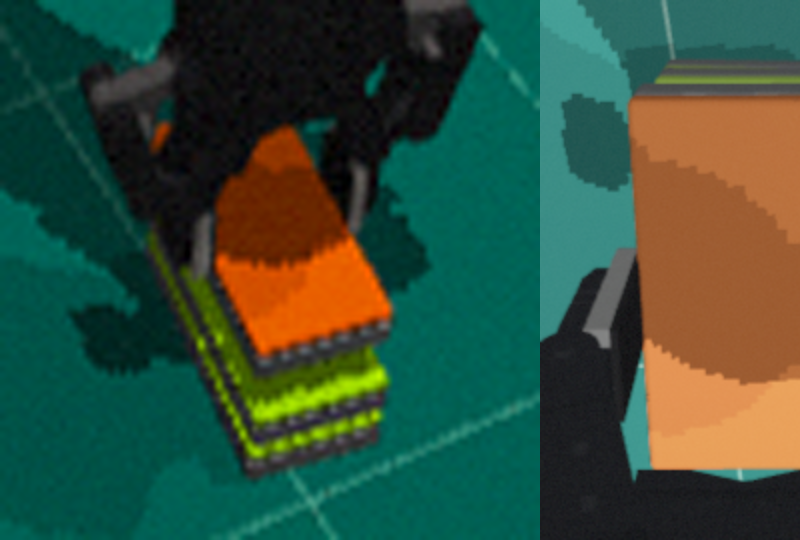

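```bash
python3 - <<'E'
from h import *
g=pickle.load(open("pics/side0.pkl","rb"))
u=lambda x,y:((x+.5)/6+330-.5,(y+.5)/6+290-.5)
o=onz(g,[u(259,354),u(391,310)],71); l=onz(g,[u(256,424),u(387,376)],36)
print(o.round(1),l.round(1),(o-l).round(1), np.linalg.norm(o[0]-o[1]),np.linalg.norm(l[0]-l[1]))
E
```

```text
[[ 456.6 -402.4   71. ]
 [ 505.6 -406.8   71. ]] [[ 455.6 -405.6   36. ]
 [ 505.9 -408.9   36. ]] [[ 0.9  3.2 35. ]
 [-0.3  2.  35. ]] 49.21881022801922 50.390677439335356
```

```bash
python3 -m pendant '[[0.5,0,0.3,0.003,0,0.004],[0.5,0,0,0,0,0],[0,0,0,0,0,0]]' ; python3 - <<'E'
from h import *
goto(np.array([487,-357.2,64.5]),1.445-np.pi/2)
f,g=live("wrist","side"); pickle.dump(f,open("pics/w6.pkl","wb"))
a=cv2.resize(g["color"][290:380,330:420],None,fx=6,fy=6,interpolation=cv2.INTER_CUBIC)
b=cv2.resize(f["color"][160:230,230:410],None,fx=4,fy=4,interpolation=cv2.INTER_CUBIC); cv2.imwrite("pics/s6.png",a); cv2.imwrite("pics/w6.png",b)
E
```

```text
t: 7.18
position: [487.8, -358.8, 72.5]
orientation: [0.468, 0.532, 0.466, -0.53]
ft_force: [1.4, 0.3, -0.3]
grip_width: 48.7
t 7.17 p [ 487.8 -358.8   72.5] head -0.127 -> -0.126 tilt 0.004 q1,q7 [0.19 0.87] F [ 1.4  0.3 -0.3] w 48.7
  world d [-0.8  1.6 -8. ] tool shift cm now [ 0.8  -0.11 -0.15] after turn [ 0.8  -0.1  -0.15] turn [-0.001 -0.    -0.004]
```

View pics/s6.png

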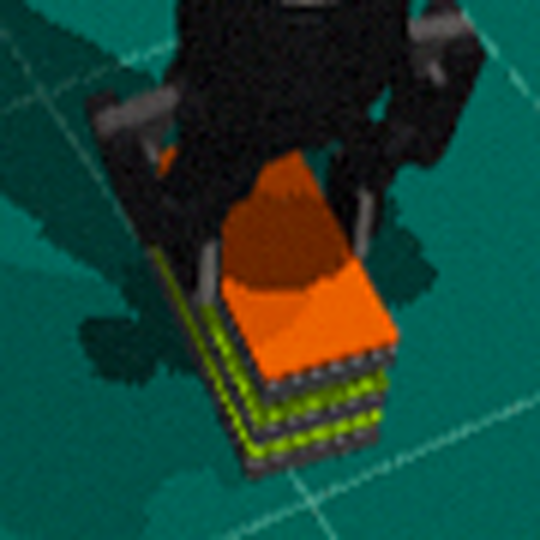

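View pics/w6.png

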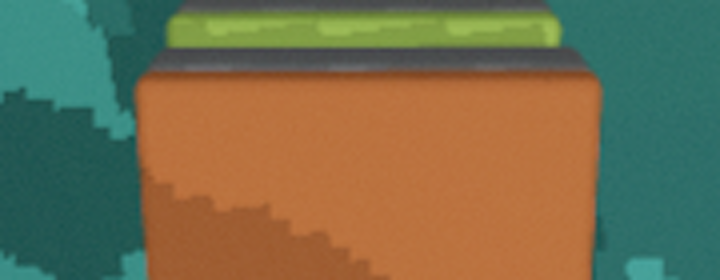

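```bash
python3 - <<'E'
from h import *
g=pickle.load(open("pics/side0.pkl","rb")); w=pickle.load(open("pics/w6.pkl","rb"))
u=lambda x,y:((x+.5)/6+330-.5,(y+.5)/6+290-.5)
v=lambda x,y:((x+.5)/4+230-.5,(y+.5)/4+160-.5)
for o,l in((onz(g,[u(266,382),u(399,338)],62.2),onz(g,[u(256,424),u(387,376)],36)),(onz(w,[v(138,76),v(601,74)],62.2),onz(w,[v(168,14),v(560,14)],36))):
    print(o.round(1).tolist(),l.round(1).tolist(),(o-l).round(1).tolist(), np.linalg.norm(o[0]-o[1]),np.linalg.norm(l[0]-l[1]))
E
```

```text
[[456.6, -407.8, 62.2], [506.0, -412.5, 62.2]] [[455.6, -405.6, 36.0], [505.9, -408.9, 36.0]] [[1.0, -2.2, 26.2], [0.1, -3.6, 26.2]] 49.57628470502048 50.390677439335356
[[470.5, -306.2, 62.2], [518.5, -312.2, 62.2]] [[469.9, -304.7, 36.0], [518.2, -310.9, 36.0]] [[0.6, -1.5, 26.2], [0.3, -1.3, 26.2]] 48.40409770922339 48.670086214105844
```

```bash
python3 -m pendant '[[0.3,-0.08,-0.17,0,0,-0.004],[0,0,0,0,0,0]]' ; python3 - <<'E'
from h import *
goto(np.array([487.2,-357.0,64.3]),1.445-np.pi/2)
E
```

```text
t: 7.52
position: [487.6, -357.1, 69.9]
orientation: [0.468, 0.531, 0.467, -0.531]
ft_force: [-0.1, -0.5, -0.6]
grip_width: 48.8
t 7.53 p [ 487.6 -357.1   69.9] head -0.127 -> -0.126 tilt 0.0 q1,q7 [0.19 0.87] F [-0.1 -0.5 -0.6] w 48.8
  world d [-0.4  0.1 -5.6] tool shift cm now [ 0.56 -0.04 -0.01] after turn [ 0.56 -0.04 -0.01] turn [-0.001  0.    -0.   ]
```

```bash
python3 -m pendant '[[0.2,-0.04,0,0,0,0],[0.2,0,0,0,0,0],[0.1,0,0,0,0,0]]' ; python3 - <<'E'
from h import *
goto(np.array([487.2,-357.0,64.3]),1.445-np.pi/2)
E
```

```text
t: 7.9
position: [487.3, -357.0, 64.7]
orientation: [0.468, 0.531, 0.467, -0.531]
ft_force: [-0.4, 0.3, -1.5]
grip_width: 49.1
t 7.9 p [ 487.3 -357.    64.7] head -0.126 -> -0.126 tilt 0.001 q1,q7 [0.19 0.87] F [-0.4  0.3 -1.5] w 49.1
  world d [-0.1  0.  -0.4] tool shift cm now [ 0.04 -0.01  0.  ] after turn [ 0.04 -0.01  0.  ] turn [-0.001  0.    -0.001]
```

```bash
python3 -m pendant '[[0.05,0,0,0,0,0],[0,0,0,0,0,0]]' ;python3 -m pendant '[[0.05,0,0,0,0,0],[0,0,0,0,0,0]]' 
```

```text
t: 8.15
position: [487.3, -357.1, 64.2]
orientation: [0.468, 0.531, 0.467, -0.531]
ft_force: [-0.2, -0.3, -0.0]
grip_width: 49.0
t: 8.4
position: [487.3, -357.1, 64.2]
orientation: [0.468, 0.531, 0.467, -0.53]
ft_force: [0.2, 0.6, -0.7]
grip_width: 48.7
```

```bash
python3 -m pendant '[[0.07,0,0,0,0,0],[0,0,0,0,0,0]]' ; python3 - <<'E'
from h import *
g,=live("side")
cv2.imwrite("pics/s7.png",cv2.resize(g["color"][290:380,330:420],None,fx=6,fy=6,interpolation=cv2.INTER_CUBIC))
E
```

```text
t: 8.65
position: [487.4, -357.2, 64.2]
orientation: [0.468, 0.531, 0.467, -0.53]
ft_force: [-0.0, 0.1, -0.5]
grip_width: 49.0
```

View pics/s7.png

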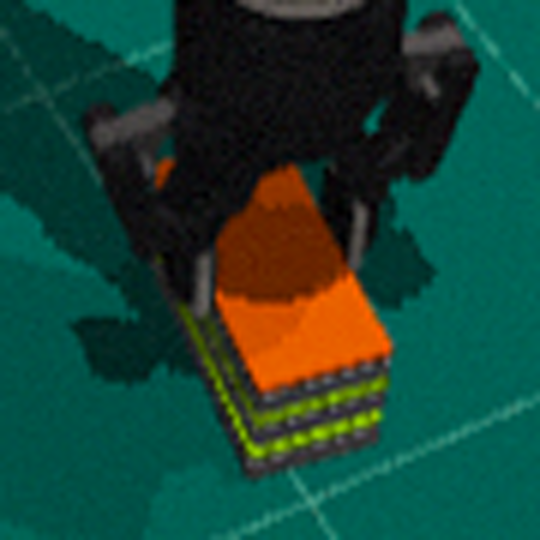

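In the side view the orange case's near corners (265,385)–(390,345) sit flush on the lime case, and TCP z matches the seated height of 64.3. I'll release.

```bash
python3 -m pendant '[[0,0,0,0,0,0],[0,0,0,0,0,0],[0,0,0,0,0,0]]' 6.5; python3 -m pendant '[[-2,0,0,0,0,0],[-5,0,0,0,0,0],[-6,0,0,0,0,0],[-5,0,0,0,0,0],[-2,0,0,0,0,0],[0,0,0,0,0,0]]'; python3 - <<'E'
from h import *
goto(np.array([594,12.6,280]),0.187)
f,g,h=live("wrist","side","top"); pickle.dump(f,open("pics/w8.pkl","wb"))
cv2.imwrite("pics/w8.png",f["color"]); 
for n,k in(("side",g),("top",h),("wrist",f)):
    c=big(mask(k,(5,120,100),(17,255,255),None if n=="wrist" else (330,190,480,380)))
    print(n,rect(k,c,54),cv2.contourArea(c))
a=cv2.resize(g["color"][290:380,330:420],None,fx=6,fy=6,interpolation=cv2.INTER_CUBIC);cv2.imwrite("pics/s8.png",a)
E
```

```text
t: 9.07
position: [487.6, -357.4, 63.8]
orientation: [0.468, 0.531, 0.467, -0.53]
ft_force: [0.1, -0.1, -0.5]
grip_width: 64.9
t: 9.82
position: [487.0, -358.5, 276.5]
orientation: [0.469, 0.532, 0.465, -0.53]
ft_force: [-0.1, 0.2, -0.8]
grip_width: 64.7
t 9.82 p [ 487.  -358.5  276.5] head -0.129 -> 0.187 tilt 0.006 q1,q7 [0.06 0.72] F [-0.1  0.2 -0.8] w 64.7
  world d [107.  371.1   3.5] tool shift cm now [ -0.38   5.85 -38.17] after turn [ -0.35  17.42 -34.47] turn [-0.316  0.003 -0.006]
side (array([ 487.04074097, -359.95672607]), [50.61454772949219, 101.3526382446289], np.float32(1.4536413)) 893.0
top (array([ 484.28173828, -356.43331909]), [51.44355010986328, 99.57315826416016], np.float32(1.445852)) 555.0
wrist (array([ 487.30404663, -357.27941895]), [49.44990921020508, 97.94618225097656], np.float32(1.4420773)) 3708.0
```

View pics/w8.png

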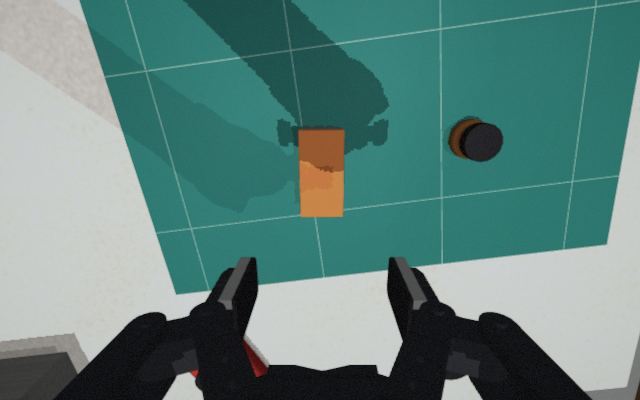

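View pics/s8.png

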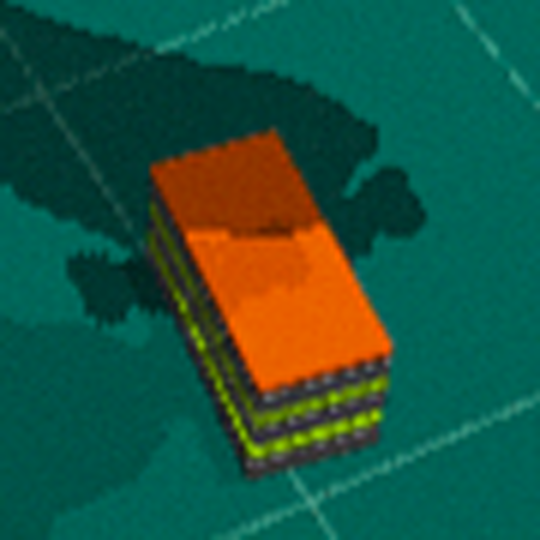

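The orange case is flush on the pile: side view gives (487.0,-360.0) against lime's (487.1,-358.9), and top view (484.3,-356.4) against (484.6,-357.0). Next is the knob.

```bash
python3 -m pendant '[[-0.5,0.5,-4,-0.158,0,0],[0,2,-5,-0.158,0,0],[0,2.5,-5,0,0,0],[0,2.5,-5,0,0,0],[0,2.5,-5,0,0,0],[0,2.5,-4,0,0,0],[0,2,-3,0,0,0],[0,0,0,0,0,0],[0,0,0,0,0,0]]' 6 ; python3 - <<'E'
from h import *
print(st()[0]["joint_pos"].round(2))
goto(np.array([594,12.6,280]),0.187)
f,=live("wrist"); pickle.dump(f,open("pics/w9.pkl","wb"))
cv2.imwrite("pics/w9.png",f["color"]); 
E
```

```text
t: 11.1
position: [585.4, -18.1, 262.5]
orientation: [0.539, 0.443, 0.553, -0.455]
ft_force: [-0.0, -1.2, -1.1]
grip_width: 59.9
[-0.42  0.39  0.51  1.77 -0.21  1.07  0.36]
t 11.1 p [585.4 -18.1 262.5] head 0.194 -> 0.187 tilt 0.026 q1,q7 [-0.42  0.36] F [-0.  -1.2 -1.1] w 59.9
  world d [ 8.6 30.7 17.5] tool shift cm now [-1.78  1.4  -2.85] after turn [-1.75  1.42 -2.86] turn [ 0.007 -0.003  0.026]
```

View pics/w9.png

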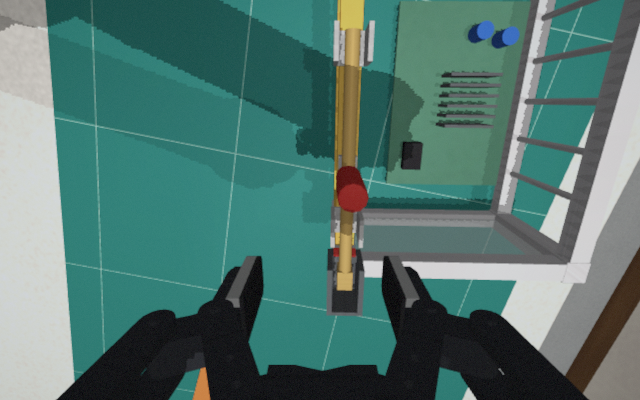

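The wrist view shows the knob top at about (353,195), the rod from (350,30) to (345,290), the keeper's red lip at row 250 and the nose at (345,282).

```bash
python3 - <<'E'
from h import *
w=pickle.load(open("pics/w9.pkl","rb"))
a=cv2.resize(w["color"][150:325,310:400],None,fx=4,fy=4,interpolation=cv2.INTER_CUBIC)
b=cv2.resize(w["color"][0:150,310:400],None,fx=4,fy=4,interpolation=cv2.INTER_CUBIC)
h=max(len(a),len(b)); out=np.zeros((h,720,3),np.uint8); out[:len(a),:360]=a; out[:len(b),360:]=b
cv2.imwrite("pics/w9z.png",out[:600])
E
```

```text
(no output)
```

View pics/w9z.png

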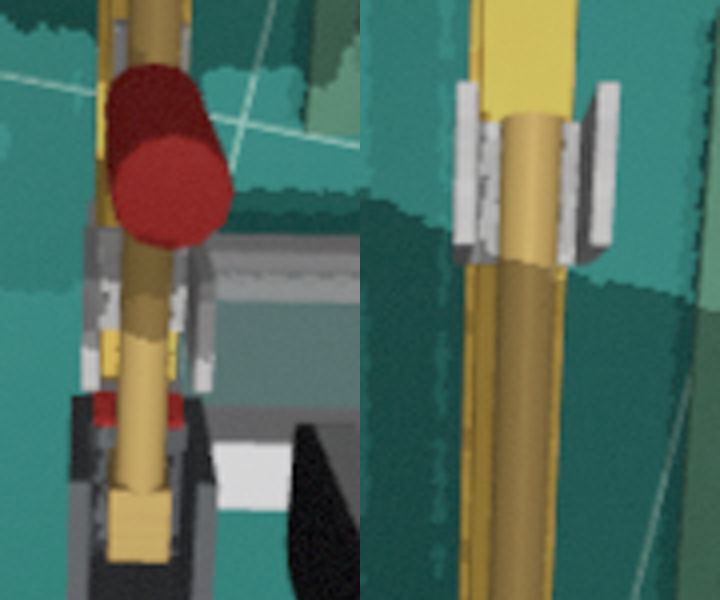

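```bash
python3 - <<'E'
from h import *
w=pickle.load(open("pics/w9.pkl","rb"))
L=lambda x,y:(310+(x+.5)/4-.5,150+(y+.5)/4-.5); R=lambda x,y:(310+(x-360+.5)/4-.5,(y+.5)/4-.5)
k=onz(w,[L(172,193),L(113,193),L(231,193)],213); print("knob",k.round(1))
r=onz(w,[R(531,140),R(522,580),L(152,60),L(145,370),L(142,480)],158); print("rod axis",r[:,:2].round(1).tolist())
d=r[0]-r[-1]; print("yaw",np.arctan2(-d[0],d[1]))
n=onz(w,[L(140,562),L(140,488)],163); print("nose ends",n.round(1)); 
lip=onz(w,[L(139,392),L(139,426)],152); print("lip",lip.round(1))
u=d/np.linalg.norm(d); print("nose mid to knob",(k[0]-n.mean(0))@u, "knob off rod",(k[0]-r[-1])@[u[1],-u[0],0])
T,S=[pickle.load(open(f"pics/{n}0.pkl","rb")) for n in("top","side")]
print(tri([T,S],[(335.1,172.7),(339.5,166.7)])[0], tri([T,w],[(335.1,172.7),L(172,193)]),tri([S,w],[(339.5,166.7),L(172,193)]))
E
```

```text
knob [[595.2  13.9 213. ]
 [587.1  12.2 213. ]
 [603.2  15.5 213. ]]
rod axis [[578.3, 103.4], [592.1, 35.8], [593.5, 21.6], [605.4, -38.3], [610.1, -62.1]]
yaw 0.18970782259583716
nose ends [[612.9 -77.6 163. ]
 [609.2 -61.1 163. ]]
lip [[606.2 -46.  152. ]
 [607.8 -53.4 152. ]]
nose mid to knob 84.70952327724707 knob off rod -0.3038370801386831
[594.02877436  12.64627173 212.78880017] (array([595.03451144,  12.4381008 , 205.47664218]), [np.float64(1.3282375048980264), np.float64(1.3282375048981208)]) (array([596.01773361,  13.36749749, 212.3813735 ]), [np.float64(0.7977620070756828), np.float64(0.797762007075747)])
```

```bash
python3 -m pendant '[[0,1.5,-2.9,0.005,0,0.026],[0,0,0,0,0,0],[0,0,0,0,0,0]]' 4.5 ; python3 - <<'E'
from h import *
goto(np.array([595.2,13.9,199]),0.19)
E
```

```text
t: 11.52
position: [593.4, 8.9, 261.3]
orientation: [0.542, 0.453, 0.544, -0.452]
ft_force: [0.2, -0.2, 0.5]
grip_width: 44.9
t 11.53 p [593.4   8.9 261.3] head 0.182 -> 0.19 tilt 0.003 q1,q7 [-0.46  0.3 ] F [ 0.2 -0.2  0.5] w 44.9
  world d [  1.8   5.  -62.3] tool shift cm now [ 6.24  0.27 -0.44] after turn [ 6.23  0.27 -0.45] turn [-0.008 -0.003  0.002]
```

```bash
python3 -m pendant '[[0.5,0.27,-0.45,-0.008,0,0],[0,0,0,0,0,0]]' ; python3 - <<'E'
from h import *
goto(np.array([595.2,13.9,199]),0.19)
f,=live("wrist"); pickle.dump(f,open("pics/w10.pkl","wb"))
cv2.imwrite("pics/w10.png",f["color"]); 
E
```

```text
t: 11.78
position: [595.0, 12.2, 256.0]
orientation: [0.544, 0.451, 0.546, -0.451]
ft_force: [-0.1, 0.3, -0.2]
grip_width: 44.6
t 11.78 p [595.   12.2 256. ] head 0.188 -> 0.19 tilt 0.003 q1,q7 [-0.46  0.31] F [-0.1  0.3 -0.2] w 44.6
  world d [  0.2   1.7 -57. ] tool shift cm now [ 5.7   0.06 -0.15] after turn [ 5.7   0.05 -0.17] turn [-0.002 -0.002  0.002]
```

View pics/w10.png

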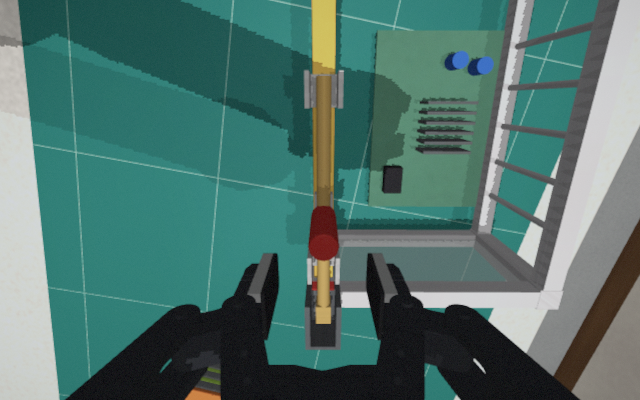

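The knob at (323,240) lies midway between the pads at x≈265 and 381. I'll descend.

```bash
python3 -m pendant '[[2.5,0.05,-0.16,0,0,0],[2.5,0,0,0,0,0],[0.7,0,0,0,0,0],[0,0,0,0,0,0]]' ; python3 - <<'E'
from h import *
goto(np.array([595.2,13.9,199]),0.19)
f,=live("wrist"); pickle.dump(f,open("pics/w11.pkl","wb"))
cv2.imwrite("pics/w11.png",f["color"]); 
E
```

```text
t: 12.32
position: [596.2, 12.2, 199.3]
orientation: [0.544, 0.452, 0.544, -0.451]
ft_force: [-0.2, -0.0, 0.3]
grip_width: 45.0
t 12.32 p [596.2  12.2 199.3] head 0.185 -> 0.19 tilt 0.002 q1,q7 [-0.44  0.34] F [-0.2 -0.   0.3] w 45.0
  world d [-1.   1.7 -0.3] tool shift cm now [ 0.03 -0.07 -0.18] after turn [ 0.03 -0.07 -0.18] turn [-0.005 -0.001 -0.001]
```

View pics/w11.png

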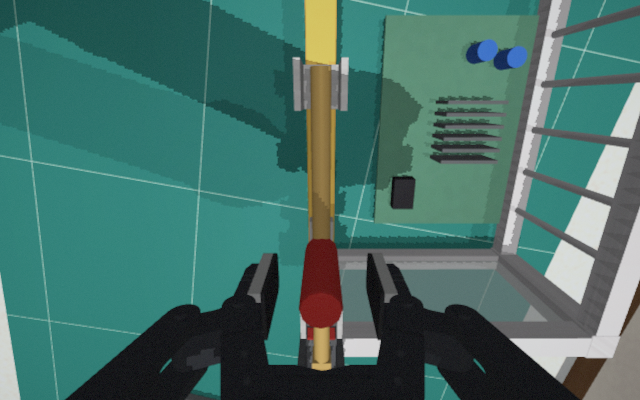

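```bash
python3 -m pendant '[[0,-0.07,-0.18,-0.005,0,0],[0,0,0,0,0,0],[0,0,0,0,0,0],[0,0,0,0,0,0],[0,0,0,0,0,0]]' 0.8 50; python3 - <<'E'
from h import *
goto(np.array([595.2,13.9,199]),0.19)
f,=live("wrist"); pickle.dump(f,open("pics/w12.pkl","wb"))
cv2.imwrite("pics/w12.png",f["color"]); 
E
```

```text
t: 13.0
position: [595.4, 14.0, 201.4]
orientation: [0.546, 0.451, 0.545, -0.449]
ft_force: [-1.2, 0.9, -0.9]
grip_width: 16.7
t 13.0 p [595.4  14.  201.4] head 0.191 -> 0.19 tilt 0.003 q1,q7 [-0.44  0.34] F [-1.2  0.9 -0.9] w 16.7
  world d [-0.2 -0.1 -2.4] tool shift cm now [ 0.24 -0.02  0.  ] after turn [ 0.24 -0.02  0.  ] turn [ 0.001 -0.002 -0.003]
```

View pics/w12.png

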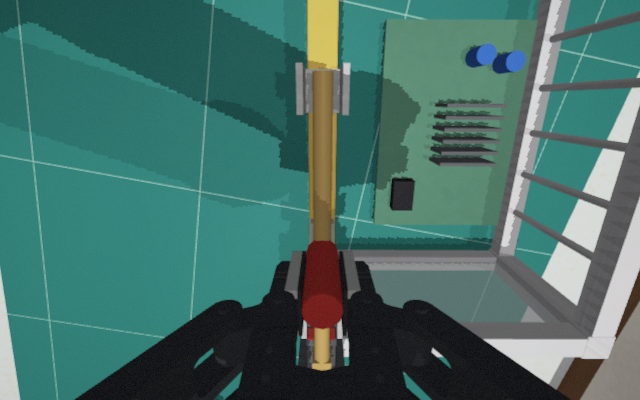

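Both pads hold the knob (opening 16.7 mm, at (322,290)). I'll lift about 11.5 mm.

```bash
python3 -m pendant '[[-0.4,0,0,0,0,0],[-0.4,0,0,0,0,0],[-0.3,0,0,0,0,0],[0,0,0,0,0,0]]'; python3 - <<'E'
from h import *
goto(np.array([595.3,14,212.9]),0.19)
f,=live("wrist"); pickle.dump(f,open("pics/w13.pkl","wb"))
cv2.imwrite("pics/w13.png",cv2.resize(f["color"][200:400,220:420],None,fx=3,fy=3,interpolation=cv2.INTER_CUBIC)); 
E
```

```text
t: 13.55
position: [595.4, 14.0, 213.2]
orientation: [0.546, 0.451, 0.545, -0.449]
ft_force: [-0.8, -0.5, -1.5]
grip_width: 16.9
t 13.55 p [595.4  14.  213.2] head 0.191 -> 0.19 tilt 0.003 q1,q7 [-0.45  0.33] F [-0.8 -0.5 -1.5] w 16.9
  world d [-0.1  0.  -0.3] tool shift cm now [ 0.03 -0.01 -0.  ] after turn [ 0.03 -0.01 -0.  ] turn [ 0.001 -0.002 -0.003]
```

View pics/w13.png

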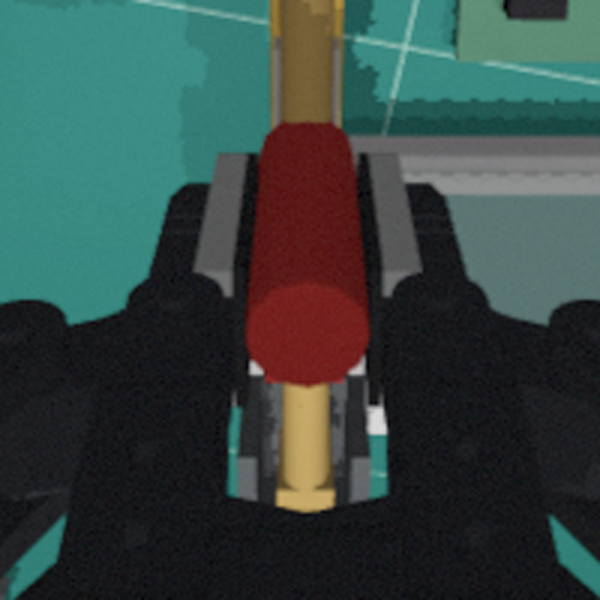

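```bash
python3 -m pendant '[[0,0,-0.4,0,0,0],[0,0,-0.4,0,0,0],[0,0,0,0,0,0]]'; python3 - <<'E'
from h import *
s,p,R=st(); d=p-[595.4,14,213.2]; print("draw",d@[-.189,.982,0],"out",d@[-.982,-.189,0],"dz",d[2],s["ft_force"].round(1))
E
```

```text
t: 13.98
position: [593.9, 21.7, 213.0]
orientation: [0.546, 0.451, 0.545, -0.449]
ft_force: [-0.4, 0.6, -0.7]
grip_width: 16.7
draw 7.856403837629731 out 0.011998488568908647 dz -0.20698638063973362 [-0.4  0.6 -0.7]
```

```bash
python3 -m pendant '[[0,0,-0.6,0,0,0],[0,0,-0.6,0,0,0]]'; python3 - <<'E'
from h import *
s,p,R=st(); d=p-[595.4,14,213.2]; print("draw",d@[-.189,.982,0],"out",d@[-.982,-.189,0],"dz",d[2],s["ft_force"].round(1))
f,=live("wrist"); cv2.imwrite("pics/w14.png",f["color"])
E
```

```text
t: 14.22
position: [591.7, 33.4, 213.0]
orientation: [0.546, 0.451, 0.544, -0.45]
ft_force: [0.6, -0.9, -0.9]
grip_width: 16.8
draw 19.732004480407454 out 0.0029325611948179666 dz -0.1786144915667478 [ 0.6 -0.9 -0.9]
```

View pics/w14.png

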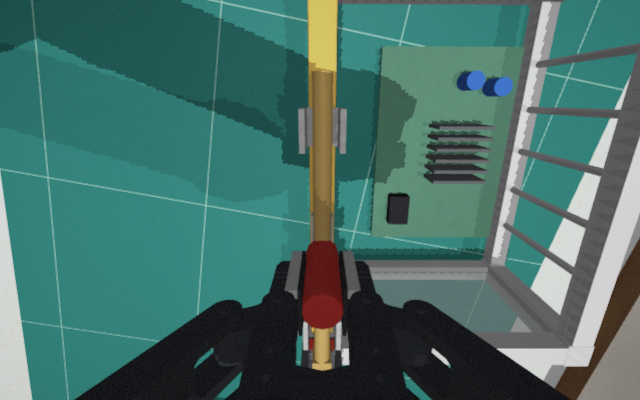

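The rod's end is now at row 72 in the frame, well past its bracket at row 130, so the bolt is drawing freely (19.7 mm) with forces under 1 N. I'll continue.

```bash
python3 -m pendant '[[0,0,-0.6,0,0,0],[0,0,-0.6,0,0,0]]'; python3 -m pendant '[[0,0,-0.6,0,0,0],[0,0,-0.3,0,0,0],[0,0,0,0,0,0]]'; python3 - <<'E'
from h import *
s,p,R=st(); d=p-[595.4,14,213.2]; print("draw",d@[-.189,.982,0],"out",d@[-.982,-.189,0],"dz",d[2],s["ft_force"].round(1))
f,=live("wrist"); cv2.imwrite("pics/w15.png",f["color"])
H=np.array([595.4,14])+181*np.array([-.189,.982]); print("hinge",H)
P=p[:2]; v=P-H; r=np.hypot(*v)
for a in (0.1,0.2,0.3,0.4,0.45):
    c,s_=np.cos(a),np.sin(a); q=H+np.array([[c,s_],[-s_,c]])@v; print(a,r.round(1),q.round(1))
E
```

```text
t: 14.52
position: [589.1, 46.8, 213.0]
orientation: [0.546, 0.451, 0.545, -0.449]
ft_force: [1.0, -0.9, -1.0]
grip_width: 16.6
t: 14.9
position: [587.2, 57.3, 213.0]
orientation: [0.546, 0.451, 0.545, -0.449]
ft_force: [-0.2, -1.3, -1.4]
grip_width: 16.4
draw 44.03953505197759 out -0.10756153093381685 dz -0.20519064357134198 [-0.2 -1.3 -1.4]
hinge [561.191 191.742]
0.1 137.0 [573.6  55.3]
0.2 137.0 [559.9  54.8]
0.3 137.0 [546.3  55.6]
0.4 137.0 [532.8  57.8]
0.45 137.0 [526.1  59.3]
```

View pics/w15.png

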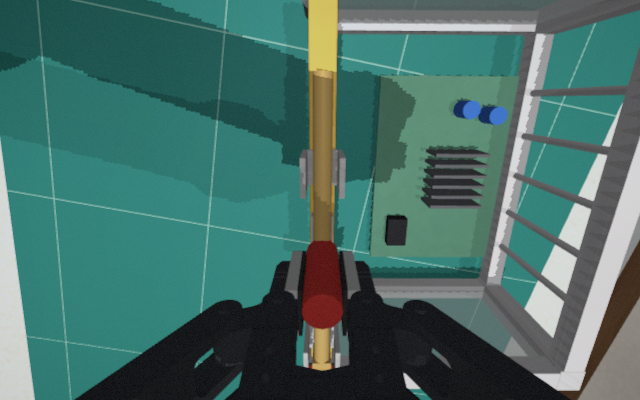

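```bash
python3 -m pendant '[[0,-0.55,-0.01,0.04,0,0],[0,-0.69,-0.02,0.05,0,0],[0,-0.69,-0.02,0.05,0,0]]'; cat >> h.py <<'E'
def gate():
    s,p,R=st(); H=np.array([561.2,191.7]); v=p[:2]-H; hd=np.arctan2(R[1,1],R[0,1])
    a=np.arctan2(v[1],v[0])-np.arctan2(57.3-H[1],587.2-H[0])
    u=-v/np.hypot(*v); n=np.array([u[1]*-1,u[0]]) # n: out dir
    F=s["ft_force"]; print("t",round(s["t"],2),"angle",-a.round(4),"r",np.hypot(*v).round(1),"heading open",round(0.191-hd,3),"z",p[2].round(1),"F along gate",(F[:2]@u).round(1),"F out",(F[:2]@n).round(1),"Fz",F[2].round(1),"w",round(s["grip_width"],1),"T",s["wrist_torque"].round(2))
E
python3 -c "
from h import *; gate()"
```

```text
t: 15.32
position: [569.2, 55.0, 213.7]
orientation: [0.512, 0.491, 0.509, -0.486]
ft_force: [1.6, -0.1, -1.6]
grip_width: 16.3
t 15.32 angle 0.1325 r 136.9 heading open 0.147 z 213.7 F along gate -0.2 F out -1.6 Fz -1.6 w 16.3 T [-0.02 -0.35  0.23]
```

```bash
python3 -m pendant '[[0,-0.82,-0.02,0.06,0,0],[0,-0.82,-0.02,0.06,0,0],[0,-0.82,-0.02,0.06,0,0],[0,0,0,0,0,0]]'; 
python3 - <<'E'
from h import *; gate()
f,g=live("wrist","side"); cv2.imwrite("pics/w16.png",f["color"]);  cv2.imwrite("pics/s16.png",cv2.resize(g["color"][100:280,250:450],None,fx=3,fy=3))
E
```

```text
t: 15.82
position: [544.9, 55.8, 214.8]
orientation: [0.465, 0.539, 0.46, -0.531]
ft_force: [2.1, -0.8, -1.3]
grip_width: 16.8
t 15.82 angle 0.3102 r 136.9 heading open 0.336 z 214.8 F along gate -0.6 F out -2.2 Fz -1.3 w 16.8 T [-0.2  -0.28  0.32]
```

View pics/w16.png

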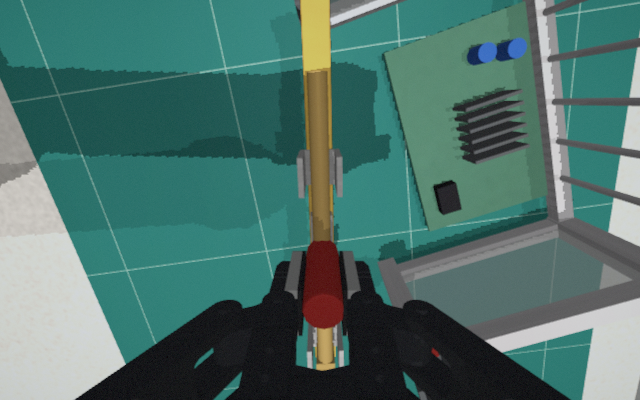

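View pics/s16.png

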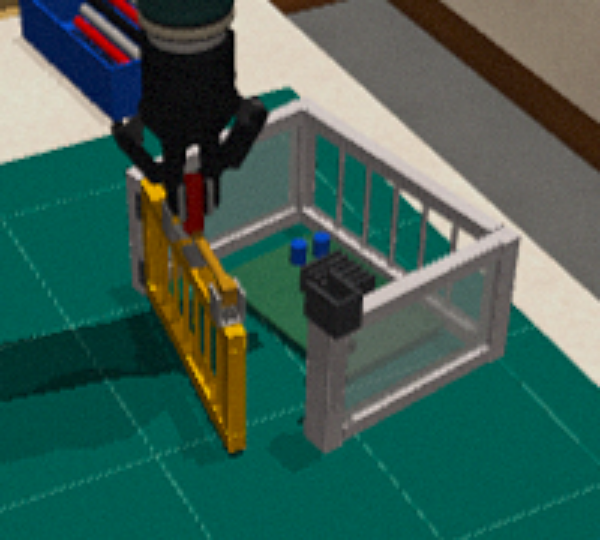

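The gate swings with the knob and the bolt stays drawn. About 0.126 rad remains, and I'll bring the height down 1.5 mm.

```bash
python3 -m pendant '[[0.1,-0.85,-0.02,0.05,0,0],[0.1,-0.85,-0.03,0.05,0,0],[0,0,0,0,0,0],[0,0,0,0,0,0]]'; 
python3 - <<'E'
from h import *; gate()
T,g=live("top","side"); 
S=np.zeros((600,800,3),np.uint8); a=cv2.resize(T["color"][80:260,220:420],None,fx=2,fy=2); b=cv2.resize(g["color"][100:300,250:450],None,fx=2,fy=2); S[:360,:400]=a;S[:400,400:]=b
S[400:,:200]=cv2.resize(T["color"][190:260,420:490],(200,200)); cv2.imwrite("pics/s17.png",S); pickle.dump((T,g),open("pics/17.pkl","wb"))
E
```

```text
t: 16.42
position: [531.5, 58.0, 213.5]
orientation: [0.439, 0.563, 0.432, -0.552]
ft_force: [2.2, -1.0, -1.7]
grip_width: 16.9
t 16.43 angle 0.4096 r 136.9 heading open 0.435 z 213.5 F along gate -0.5 F out -2.3 Fz -1.7 w 16.9 T [-0.2  -0.3   0.36]
```

View pics/s17.png

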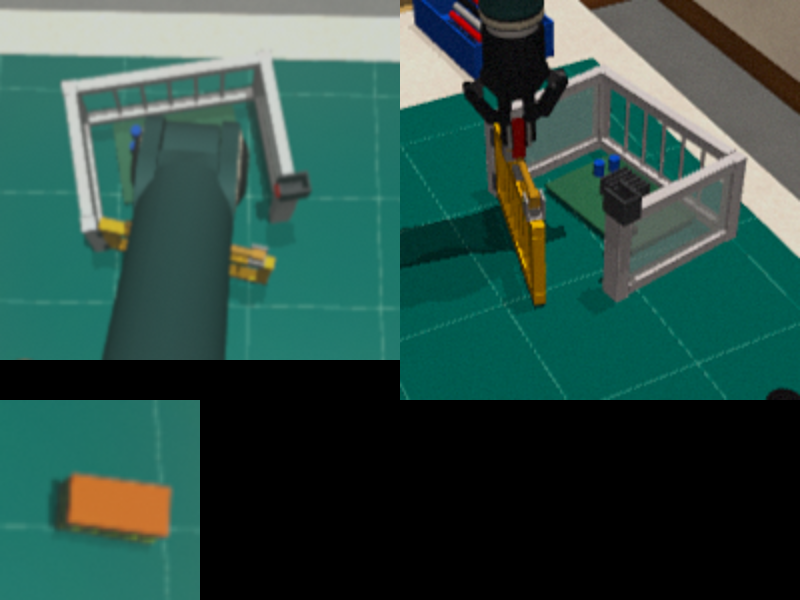

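```bash
python3 -m pendant '[[0,-0.4,0,0.01,0,0],[0,0,0,0,0,0],[0,0,0,0,0,0]]' - 60; python3 -m pendant '[[0,0,0,0,0,0],[0,0,0,0,0,0],[0,0,0,0,0,0],[0,0,0,0,0,0]]'
python3 - <<'E'
from h import *; gate()
T,g,w=live("top","side","wrist"); cv2.imwrite("pics/w18.png",w["color"])
for n,k in(("side",g),("top",T)):
    c=big(mask(k,(5,120,100),(17,255,255),(330,190,480,380))); print(n,rect(k,c,54))
# gate free-edge top corner from side and top views
S=np.hstack([cv2.resize(g["color"][190:270,290:350],None,fx=6,fy=6,interpolation=cv2.INTER_CUBIC),cv2.resize(T["color"][190:250,320:380],None,fx=7,fy=8,interpolation=cv2.INTER_CUBIC)]); cv2.imwrite("pics/s18.png",S); pickle.dump((T,g,w),open("pics/18.pkl","wb"))
E
```

```text
t: 16.9
position: [528.3, 58.8, 213.7]
orientation: [0.436, 0.566, 0.428, -0.554]
ft_force: [3.2, -1.3, -0.8]
grip_width: 16.6
t: 17.4
position: [528.4, 58.8, 213.7]
orientation: [0.436, 0.566, 0.428, -0.554]
ft_force: [3.7, -0.3, -2.1]
grip_width: 16.6
t 17.4 angle 0.433 r 136.9 heading open 0.447 z 213.7 F along gate 0.6 F out -3.7 Fz -2.1 w 16.6 T [-0.21 -0.41  0.26]
side (array([ 486.91000366, -358.9637146 ]), [50.12297058105469, 102.98869323730469], np.float32(1.453639))
top (array([ 484.39297485, -355.6401062 ]), [50.67586898803711, 101.21710205078125], np.float32(1.4470371))
```

View pics/w18.png

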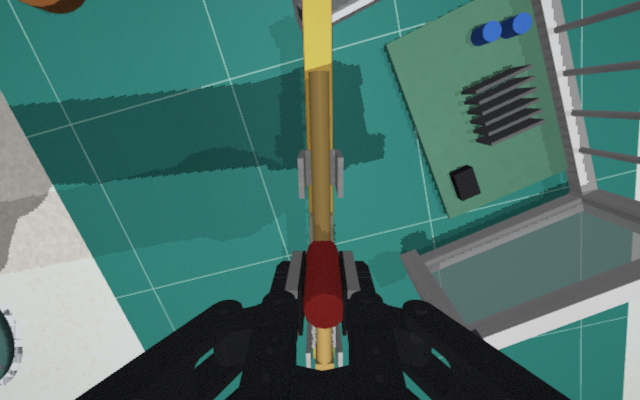

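View pics/s18.png

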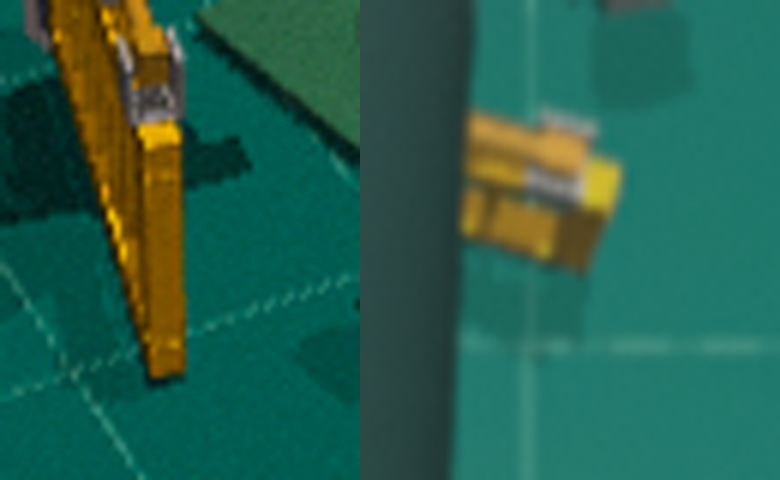

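```bash
python3 - <<'E'
from h import *
T,g,w=pickle.load(open("pics/18.pkl","rb"))
# yellow gate top (z=140) centreline and rod in wrist view
def mid(row,lo,hi,a=280,b=360):
    m=mask(w,lo,hi,(a,row,b,row+1))[row]; x=np.where(m)[0]; return (x.min()+x.max())/2,row,x.max()-x.min()
P=[mid(r,(18,80,90),(32,255,255)) for r in(10,25,40,55)]; print(P)
X=onz(w,[p[:2] for p in P],140); d=X[0]-X[-1]; y=np.arctan2(-d[0],d[1]); print(X.round(1).tolist(),"open",0.190-y)
r=onz(w,[(319,90),(321.5,230)],169); d=r[0]-r[1]; print("rod open",0.190-np.arctan2(-d[0],d[1]))
u=lambda x,y_:((x+.5)/7+320-.5,(y_+.5)/8+190-.5)
e=onz(T,[u(260,168),u(245,208)],140)[:,:2].round(1) if 0 else onz(T,[u(622-360,168),u(606-360,208)],140)
H=np.array([561.2,191.7]); m=e.mean(0)[:2]-H; print(e.round(1),"edge dist",np.hypot(*m),"open",0.190-np.arctan2(m[0],-m[1]))
# bystanders
T0=pickle.load(open("pics/top0.pkl","rb")); D=cv2.absdiff(T0["color"],T["color"]).max(2)
for n,(a,b,c,d) in dict(bottle=(180,228,208,254),tape=(215,255,248,288),jar=(438,155,464,180)).items(): print(n,D[b:d,a:c].max(),D[b:d,a:c].mean().round(2))
E
```

```text
[(np.float64(316.5), 10, np.int64(29)), (np.float64(316.5), 25, np.int64(29)), (np.float64(317.0), 40, np.int64(28)), (np.float64(317.5), 55, np.int64(27))]
[[559.4, 182.1, 140.0], [557.6, 175.3, 140.0], [555.9, 168.2, 140.0], [554.3, 160.9, 140.0]] open 0.42668872039637556
rod open 0.43060681545202284
[[508.6 -48.8 140. ]
 [494.8 -42.7 140. ]] edge dist 244.79838550507205 open 0.4355208520053474
bottle 10 5.89
tape 8 5.2
jar 7 4.25
```

```bash
python3 - <<'E'
from h import *; gate()
from plant import bot; print(bot.hand_in()); gate()
E
```

```text
t 17.55 angle 0.433 r 136.9 heading open 0.447 z 213.7 F along gate -0.1 F out -3.5 Fz -0.6 w 16.8 T [-0.19 -0.39  0.23]
the job is handed in; nothing more can be done
None
the job is handed in; nothing more can be done
```

I set the orange case on the lime pile, then lifted the bolt by its knob, drew it back and pulled the gate about 25° open. I handed the job in at 17.6 s with the gripper still holding the knob; no verdict came back.

- **Pile:** after release, the orange case was within about 1 mm and 0.01 rad of the lime case in the side and top views. I saw no shift of the pile.
- **Bolt:** I raised it about 12 mm before drawing and drew it about 44 mm. The readings I took between moves stayed under about 2 N.
- **Gate angle:** about 0.43 rad (24.5–25°). The tool position gives 0.433, the gate bar 0.427, the rod 0.431 and the free edge 0.436. The tool's own heading reads slightly more, 0.447.
- **Hold:** the pose stayed steady over the last half second, with about 3.5 N against the closing spring and the opening at 16.8 mm on the 18 mm knob.
- **Bystanders:** the bottle, tape roll and jar look unchanged in the top view.
- **Disagreements:** the side and top cameras differ by up to 3.5 mm in absolute position, so I judged the case against the pile within each view. One triangulation of the knob top, from the top and wrist views, came out 7 mm low. I dropped it because two other pairs of views gave the stated height.

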